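Snap the filter cover back onto a vacuum pump

ROBOT

A 7-joint arm with a two-finger parallel gripper is mounted at the origin on the work surface. World frame = base frame: x ahead of the robot, y to its left, z up, the work surface at z = 0. Lengths are in m, angles in rad, forces in N, time in s.
With the tool pointing down it reaches from about 0.425 to 0.925 m from the base axis. Payload 6.8 kg.
Tool frame: the origin (TCP) lies between the finger pads; the fingertips stand 17 mm ahead of it and the grasp point (between the pads) lies 2 mm behind it; x points along the fingers, y is the direction in which the jaws open and shut, and the axes are right-handed (so a half turn about x gives the same grasp; the last joint's range is limited). The gripper opens to 85 mm and grips with 20 to 120 N. Pads are 22 mm wide; open, the fingers measure 114 mm over their backs; the gripper's body (76 mm by 85 mm) begins 54 mm behind the grasp point. The pads swing forward as they close: fully open they stand 13 mm farther back than shut.
Start: joints at [1.217, 0.477, 0.022, 1.555, -0.011, 1.109, -0.083], TCP at [0.164, -0.655, 0.248] pointing down, gripper open.
Joint ranges: [-2.96, 2.96], [-0.34, 2.1], [-1.41, 1.46], [0.24, 2.44], [-1.37, 4.51], [0.17, 1.92], [-2.96, 2.96]. Speed limits (rad/s): [2.39, 2.39, 3.14, 3.14, 3.14, 3.14, 3.14].

INTERFACE

Orientations are given as a rotation vector (axis times angle).
In Python, from bench import r gives the robot as it stands. The module is installed in compiled form; this text tells all that it offers.
- The arm moves only by the tool apply_moves, never from a script. Its argument "increments" is text: rows parted by semicolons, each of 7 numbers parted by spaces: the finger opening in mm, from 0 to 85.4, then the shift along the tool's x, y, z normalised to -1 to 1, where 1 is 100 cm, then the turn, a rotation vector about the tool's x, y, z normalised to -1 to 1, where 1 is 0.12 rad. In form: gripper x y z wx wy wz; .... A call has exactly 8 rows; each row shifts and turns the commanded pose from where the row before left it, along the tool's axes as they then stand; what a row does not reach is not made up. A row lasts 1/10 s, in which the tool goes at most 50 mm and 8.59 degrees, less where a joint would pass 70% of its speed; a pose out of reach is approached as far as the arm can. A call with a number of a shift or a turn outside -1 to 1 is refused whole. A call with a gripper value outside its range is refused whole. The fingers move at their own pace and stop on an object; "squeeze" is the grip in N (left out, the last holds). Time passes only in rows, so rows that do not move let the fingers close, or fill a call up. It gives the time, the measured TCP pose, the force and the opening at its end, in the units of the state.
- r.get_obs(): the state, without advancing time (a new reading comes with each control period).
- r.grab_frame(name): name is "scene" or "top" or "wrist"; returns a dict with "color" (400x640x3 uint8, blue, green, red), "fx", "fy", "cx", "cy" (pixels), "origin" and "orientation" of the camera in the world. Camera axes: x right, y up, looking along -z (the intrinsics and any distortion apply to the point x, -y, -z); pixel columns grow to the right and rows downward; lengths in m; the calibration is good to about 2 mm. A picture is of the moment at which its call begins. There is no depth.
- r.hand_in(): hands the job in, once; it reports no verdict.
The state is a dict: "clock": time; "joints": joint angles; "qvel": joint speeds; "tau": joint torques, N m; "tcp_pos": TCP position; "orientation": TCP orientation; "contact_force": force on the tool from outside, world axes, zero at the start; "moment": the same for the moment, N m; "grip_width": finger opening in m.
Only numpy, scipy, OpenCV 4.12 (cv2) and the standard library are available. Lean on these libraries where they do the work, as an engineer would, in place of code of your own. Each camera call takes 0.05 s, during which the arm holds its last target. There are 200 camera calls.

TASK

The filter of the vacuum pump has been changed: put its cover back on. Lift the cover by its grip bar, set it loosely over the open bay so that it rests on the spring catches in the bay's corners, then press it down working from one corner to the next, not all in one go, until every clip has clicked home and the cover sits flush all round. Let go of it, and leave the other things on the bench where they are.

Things in the scene. Friction and masses are not known exactly. Their poses are not given: they have to be found in the camera images.
- pump: Vacuum pump: off-white box fixed to the bench, 240 x 190 x 120 mm along its x, y, z; origin on the bench under its centre. In the middle of its top is the open filter bay, ringed by a flat rim 120 mm above the bench; a paper filter lies in the bay.
- bay (a point): Centre of the bay's mouth, level with the rim, axes as the pump (z up). Mouth 151 (x) by 101 mm (y), 52 mm deep. In each corner, at x = +-62, y = +-44 mm and 6 mm below the rim, is a twin-roller catch: two sprung steel rollers of 8 mm lying along y, 8 mm apart, that yield sideways. An unpressed cover rests on them, plate's underside about 11 mm above the rim; when home it lies on the rim.
- cover: Loose off-white clip-on cover (190 to 330 g), on the bench right way up; origin 20 mm below its plate, at the tips of its legs. x along its long side, z up. Plate 160 x 110 x 4 mm, corners cut. Legs with tapered tips and four arrow-headed studs under it fit the bay with 1.2 mm play each way, centring themselves from about 3 mm off. Fits either way round (half turn).
- cover_grip (a point): Centre of the upright grip bar in the middle of the cover: 70 mm long (x), 16 thick (y), 28 high. It stands on the plate; this point is 14 mm above the plate's top, 38 mm above the leg tips, and 18 mm above the rim when the cover is home.
- corner1 (a point): Where to press, above the stud at the cover's +x +y corner: grey round spot, 18 mm across, on the plate's top at x 62, y 44 mm from its centre. 4 mm above the rim when home (up to 6 while others are up), about 15 when resting. 10 to 17 N straight down clicks it home, and it stays. Pressing it lifts the diagonal corner at first; the last corner may follow its neighbours.
- corner2 (a point): The same at the cover's +x -y corner (62, -44 mm).
- corner3 (a point): The same at the cover's -x -y corner (-62, -44 mm).
- corner4 (a point): The same at the cover's -x +y corner (-62, 44 mm).
- bottle: Bystander: closed amber bottle, 64 mm across, 150 mm high, origin under its centre. Leave alone.
- beaker: Bystander: open glass beaker, 76 mm across, 100 mm high, origin under its centre. Leave alone.
- jar: Bystander: white jar with a lid, 70 mm across, 90 mm high, origin under its centre. Leave alone.
- screwdriver: Bystander: black-handled screwdriver lying on the bench, about 200 mm long. Leave alone.
Mind the look-alikes: they are no part of the job. What is shaped like the cover but brown, pink or purple is not meant.

How it is judged:
On the way, in this order (a step that is already met when the one before it is completed fails the run):
1. the cover rests over the bay on the catches, no corner clicked home yet (horizontal distance between cover_grip and bay below 0.008 m and angle between the x axis of cover_grip and the x axis of bay, either way round below 0.06 rad and z of corner1 in the frame of bay between 0.01 and 0.022 m and z of corner2 in the frame of bay between 0.01 and 0.022 m and z of corner3 in the frame of bay between 0.01 and 0.022 m and z of corner4 in the frame of bay between 0.01 and 0.022 m), for 0.2 s.
2. a first corner has clicked home while another still stands proud (not all pressed down in one go) (horizontal distance between cover_grip and bay below 0.008 m and z of any of corner1, corner2, corner3, corner4 in the frame of bay below 0.0075 m and z of any of corner1, corner2, corner3, corner4 in the frame of bay above 0.01 m), for 0.1 s.
At the end, for the whole second after the job is handed in: The cover lies in the bay with all four clips home: each corner's pressing spot is less than 6.5 mm above the rim (4 mm when flush), the cover's centre within 4 mm of the bay's and its long side within 0.05 rad of the bay's (either way round), at rest and released (horizontal distance between cover_grip and bay below 0.004 m and angle between the x axis of cover_grip and the x axis of bay, either way round below 0.05 rad and z of each of corner1, corner2, corner3, corner4 in the frame of bay below 0.0065 m and linear speed of cover below 0.02 m/s); the robot touches nothing.
It fails at once if the bottle is moved by more than 30 mm or tipped (distance of bottle from where it was at the start of the episode above 0.03 m or angle between bottle's own z axis and vertical above 0.4 rad).
It fails at once if the beaker is moved by more than 30 mm or tipped (distance of beaker from where it was at the start of the episode above 0.03 m or angle between beaker's own z axis and vertical above 0.4 rad).
It fails at once if the jar is moved by more than 30 mm or tipped (distance of jar from where it was at the start of the episode above 0.03 m or angle between jar's own z axis and vertical above 0.4 rad).
It fails at once if the screwdriver is moved by more than 30 mm (distance of screwdriver from where it was at the start of the episode above 0.03 m).
It also fails if it takes over 58 s, if anything falls off the work surface, if the arm or the gripper's body presses on something with over 40 N, if the wrist force passes 120 N, or if a joint passes its speed limit or range.

## Working session

There is one attempt and no reset: what is moved stays moved. The work goes in short steps, Python scripts to look and compute and a tool call to move; the robot and the scene stay as the last step left them, time stands still between calls to the robot, and variables do not carry over. Pictures are saved under pics/ and viewed, about 8 in all and at most 12, crops included, and the job is handed in when it is done.

Besides the shell and the picture viewer there is one more tool, called after "Request:" by a JSON object that holds its "method" and its "body", one argument or row to a line. apply_moves: Moves the arm, as the interface text tells. Scaled input: -1 to 1 covers 100 cm each way for a shift and 0.12 rad each way for a turn. Its arguments: {"type":"object","properties":{"increments":{"type":"string"},"squeeze":{"type":"number"}},"required":["increments"]}

```bash
mkdir -p pics
cat > h.py <<'E'
import numpy as np, cv2
from scipy.spatial.transform import Rotation as R
from bench import r
def rot(o):
    o=np.array(o,float)
    if o.shape==(3,3): return o
    return R.from_rotvec(o).as_matrix() if o.size==3 else R.from_quat(o).as_matrix()
def grab(n,f=None):
    g=r.grab_frame(n)
    if f: cv2.imwrite('pics/'+f,g['color'])
    return g
def ray(g,u,v,z):
    d=rot(g['orientation'])@np.array([(u-g['cx'])/g['fx'],-(v-g['cy'])/g['fy'],-1])
    o=np.array(g['origin']); return o+d*(z-o[2])/d[2]
def proj(g,p):
    q=rot(g['orientation']).T@(np.array(p)-g['origin']); return g['cx']-g['fx']*q[0]/q[2], g['cy']+g['fy']*q[1]/q[2]
def local(target): # shift in tool axes for world target
    s=r.get_obs(); return rot(s['orientation']).T@(np.array(target)-s['tcp_pos'])
E
python3 - <<'E'
from h import *
for n in('top','scene'):
    g=grab(n,n+'1.png'); print({k:v for k,v in g.items() if k!='color'})
s=r.get_obs();print(s); print(rot(s['orientation']))
E
```

```text
{'fx': 367.9245917105197, 'fy': 367.9245917105197, 'cx': 324.71424775773744, 'cy': 200.72956700448194, 'origin': array([0.4451057 , 0.05906821, 1.22221139]), 'orientation': array([ 0.08674258, -0.06847944, -1.59045985])}
{'fx': 453.0187525024327, 'fy': 453.0187525024327, 'cx': 323.82794802346524, 'cy': 196.48412742645633, 'origin': array([1.44075003, 0.38263444, 1.52679569]), 'orientation': array([0.39559445, 0.57578458, 1.88469526])}
{'clock': 0.1, 'joints': array([ 1.21689756,  0.47769173,  0.02234841,  1.55634638, -0.01154585,
        1.10930143, -0.08312739]), 'qvel': array([-0.00018819, -0.00150047, -0.00164796, -0.00348714,  0.00080087,
       -0.0010343 , -0.00039632]), 'tau': array([ 3.97396638e-03, -5.97766256e+01,  1.61397882e+00, -2.81955957e+01,
        1.28881339e-02,  5.04156982e-03, -2.61226347e-05]), 'tcp_pos': array([ 0.16412615, -0.6542224 ,  0.24744287]), 'orientation': array([ 2.0911593 ,  0.25998653, -2.09174139]), 'contact_force': array([ 0.28261516, -0.33862305,  0.41967772]), 'moment': array([0.00198664, 0.00741468, 0.06293718]), 'grip_width': 0.085476401381165}
[[-4.69738700e-04  2.43298911e-01 -9.69951246e-01]
 [ 1.54992867e-03 -9.69950011e-01 -2.43299351e-01]
 [-9.99998689e-01 -1.61764237e-03  7.85270999e-05]]
```

View pics/top1.png

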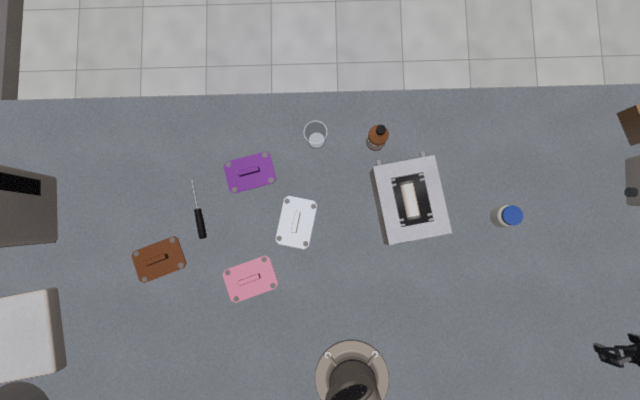

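View pics/scene1.png

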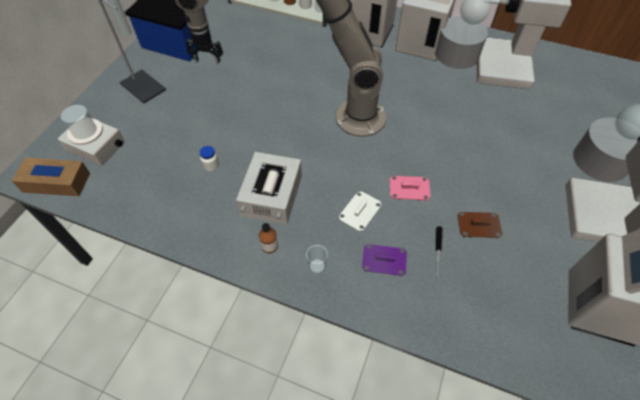

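The top view shows the white cover at about (296,222) and the pump's bay at about (411,199). The look-alikes are purple, pink and brown. I'll enlarge both regions to measure them.

Run:
```python
import cv2,numpy as np
im=cv2.imread('pics/top1.png')
a=cv2.resize(im[190:255,265:330],None,fx=6,fy=6,interpolation=cv2.INTER_CUBIC)
b=cv2.resize(im[150:250,365:465],(390,390),interpolation=cv2.INTER_CUBIC)
cv2.imwrite('pics/crop1.png',np.hstack([a,b]))
```

```text
(no output)
```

View pics/crop1.png

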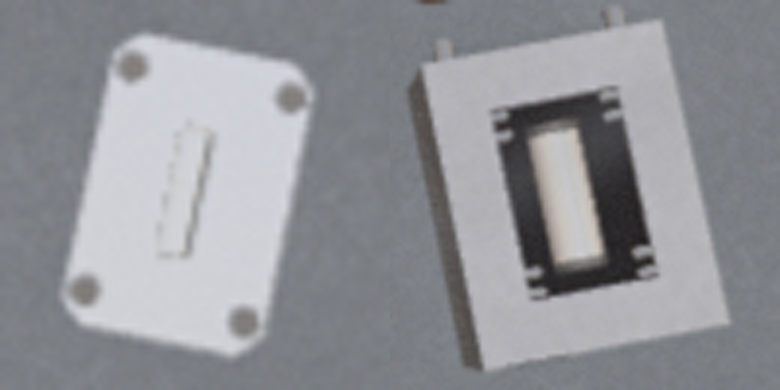

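```bash
cat > m.py <<'E'
from h import *
g=grab('top')
def fit(P,z):
    W=np.array([ray(g,u,v,z) for u,v in P]); c=W.mean(0)
    d=(W[0]+W[1]-W[2]-W[3]); a=np.arctan2(d[1],d[0]); e=W[1]-W[0]
    print(c.round(4),'yaw long',a.round(4),'yaw short+90',(np.arctan2(e[1],e[0])+np.pi/2).round(4),'L',np.linalg.norm(d)/2,np.linalg.norm(e)); return c,a
px=lambda P,x0,y0,s,o=0:[((u-o+.5)/s+x0-.5,(v+.5)/s+y0-.5) for u,v in P]
fit(px([(132,67),(291,99),(243,321),(84,290)],265,190,6),.024)
fit(px([(491,108),(618,87),(657,277),(531,299)],365,150,3.9,390),.12)
fit(px([(421,65),(661,20),(730,323),(484,370)],365,150,3.9,390),.12)
E
python3 m.py
```

```text
[0.4966 0.1672 0.024 ] yaw long -0.226 yaw short+90 -0.2205 L 0.12328132282568155 0.08870771056391522
[ 0.5541 -0.191   0.12  ] yaw long 0.16 yaw short+90 0.1431 L 0.14993482395504037 0.09986846966701628
[ 0.5535 -0.1906  0.12  ] yaw long 0.1693 yaw short+90 0.1649 L 0.23964893104108237 0.19028552151787032
```

Request:
{"method": "apply_moves", "body": {
  "increments": "85 0 -0.03 -0.039 0 0 0;85 0 -0.03 -0.039 0 0 0;85 0 -0.03 -0.039 0 0 0;85 0 -0.03 -0.039 0 0 0;85 0 -0.03 -0.039 0 0 0;85 0 -0.03 -0.039 0 0 0;85 0 -0.03 -0.039 0 0 0;85 0 -0.03 -0.039 0 0 0",
  "squeeze": 60
}}

```text
clock: 0.95
tcp_pos: [0.4092, -0.3443, 0.2483]
orientation: [2.091, 0.258, -2.091]
contact_force: [0.5, -0.4, 0.0]
grip_width: 0.085
```

```bash
cat >> h.py <<'E'
def go(target,yaw):  # yaw: wanted long-side yaw (jaw axis + 90deg)
    s=r.get_obs(); M=rot(s['orientation']); l=M.T@(np.array(target)-s['tcp_pos'])
    a=np.arctan2(M[1,1],M[0,1])+np.pi/2; d=(yaw-a+np.pi/2)%np.pi-np.pi/2
    # levelling turn about tool axes: bring tool x to -z world, then yaw
    x=M.T@np.array([0,0,-1]); t=np.cross([1,0,0],x); t[0]=-d
    print('t',s['clock'],'tcp',np.round(s['tcp_pos'],4),'yaw',round(a,4),'F',np.round(s['contact_force'],1),'w',round(s['grip_width'],4))
    print(' local shift',l.round(4),'norm',np.linalg.norm(l).round(3),'turn(norm .12)',(t/.12).round(3),'after-turn shift',(R.from_rotvec(t).as_matrix().T@l).round(4))
E
python3 -c "
from h import *
go([.4966,.1672,.20],-.223)"
```

```text
t 0.95 tcp [ 0.4092 -0.3443  0.2483] yaw 0.2456 F [ 0.5 -0.4  0. ] w 0.085
 local shift [ 0.0483 -0.4749 -0.2091] norm 0.521 turn(norm .12) [ 3.905e+00  0.000e+00 -1.000e-03] after-turn shift [ 0.0483 -0.5181  0.0279]
```

Request:
{"method": "apply_moves", "body": {
  "increments": "85 0 -0.045 -0.02 0 0 0;85 0 -0.045 -0.02 0 0 0;85 0 -0.045 -0.02 0 0 0;85 0 -0.045 -0.02 0 0 0;85 0 -0.045 -0.02 0 0 0;85 0 -0.045 -0.02 0 0 0;85 0 -0.045 -0.02 0 0 0;85 0 -0.045 -0.02 0 0 0"
}}

```text
clock: 1.75
tcp_pos: [0.476, 0.0439, 0.2484]
orientation: [2.091, 0.258, -2.09]
contact_force: [1.0, -0.7, 0.5]
grip_width: 0.0849
```

Request:
{"method": "apply_moves", "body": {
  "increments": "85 0 0 0 0.976 0 0;85 0 0 0 0.976 0 0;85 0 0 0 0.976 0 0;85 0 0 0 0.976 0 0;85 0.012 -0.042 0.003 0 0 0;85 0.012 -0.042 0.003 0 0 0;85 0.012 -0.042 0.003 0 0 0;85 0.012 0 0.003 0 0 0"
}}

```text
clock: 2.55
tcp_pos: [0.4923, 0.1743, 0.2002]
orientation: [-2.107, 0.223, 2.105]
contact_force: [0.1, 0.4, -0.4]
grip_width: 0.0852
```

```bash
python3 -c "
from h import *
go([.4966,.1672,.1],-.223)
g=grab('wrist','w1.png')
c=np.array([.4966,.1672,.024]);y=-.223
for a,b in((62,44),(62,-44),(-62,-44),(-62,44)):
    p=c+[(a*np.cos(y)-b*np.sin(y))/1e3,(a*np.sin(y)+b*np.cos(y))/1e3,0]; print(np.round(proj(g,p),1))
print(g['fx'],g['origin'],np.round(proj(g,[.4966,.1672,.052])))"
```

```text
t 2.55 tcp [0.4923 0.1743 0.2002] yaw -0.215 F [ 0.1  0.4 -0.4] w 0.0852
 local shift [ 0.1002  0.0065 -0.0057] norm 0.101 turn(norm .12) [ 0.066 -0.002  0.038] after-turn shift [ 0.1002  0.006  -0.0058]
[271.9 106.4]
[371.5 107.2]
[364.2 236.6]
[275.7 235.9]
329.84219513099947 [0.56635311 0.15779951 0.32645737] [321. 183.]
```

View pics/w1.png

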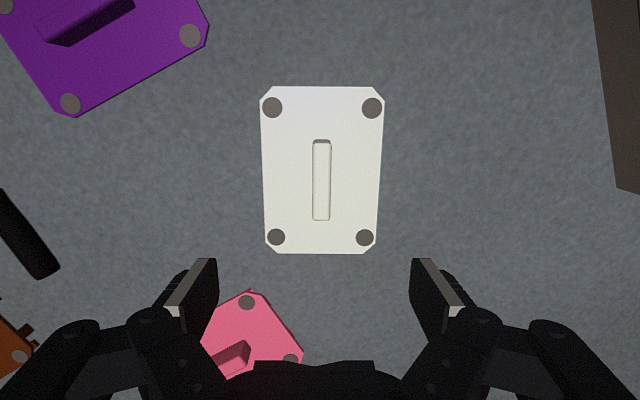

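The wrist view matches the prediction to 1 px, with the spots at (272,107), (372,108), (365,237) and (276,237). I'm descending to the grip.

Request:
{"method": "apply_moves", "body": {
  "increments": "85 0.04 0.006 -0.006 0.066 0 0;85 0.04 0 0 0 0 0;85 0.04 0 0 0 0 0;85 0.024 0 0 0 0 0;85 0.01 0 0 0 0 0;85 0 0 0 0 0 0;85 0 0 0 0 0 0;85 0 0 0 0 0 0"
}}

```text
clock: 3.4
tcp_pos: [0.4979, 0.1606, 0.0479]
orientation: [-2.101, 0.242, 2.096]
contact_force: [-0.3, -0.1, 0.3]
grip_width: 0.0848
```

```bash
python3 -c "
from h import *
go([.4966,.1672,.046],-.223)"
```

```text
t 3.4 tcp [0.4979 0.1606 0.0479] yaw -0.231 F [-0.3 -0.1  0.3] w 0.0848
 local shift [ 0.0019 -0.0061  0.0028] norm 0.007 turn(norm .12) [-0.067 -0.02   0.011] after-turn shift [ 0.0019 -0.0061  0.0027]
```

Request:
{"method": "apply_moves", "body": {
  "increments": "85 0.002 -0.006 0.003 -0.067 0 0;85 0 0 0 0 0 0;85 0 0 0 0 0 0;16 0 0 0 0 0 0;5 0 0 0 0 0 0;5 0 0 0 0 0 0;5 0 0 0 0 0 0;5 0 0 0 0 0 0",
  "squeeze": 60
}}

```text
clock: 4.2
tcp_pos: [0.4953, 0.1669, 0.0444]
orientation: [-2.104, 0.235, 2.104]
contact_force: [0.3, -0.4, 3.9]
grip_width: 0.0146
```

```bash
python3 -c "
from h import *
go([.4966,.1672,.046],-.223)"
```

```text
t 4.2 tcp [0.4953 0.1669 0.0444] yaw -0.2227 F [ 0.3 -0.4  3.9] w 0.0146
 local shift [-0.0016 -0.0006 -0.0012] norm 0.002 turn(norm .12) [ 0.003 -0.001 -0.001] after-turn shift [-0.0016 -0.0006 -0.0012]
```

Request:
{"method": "apply_moves", "body": {
  "increments": "5 -0.01 0 0 0 0 0;5 -0.02 0 0 0 0 0;5 -0.03 0 0 0 0 0;5 -0.04 0 0 0 0 0;5 -0.04 0 0 0 0 0;5 -0.04 0 0 0 0 0;5 -0.02 0 0 0 0 0;5 0 0 0 0 0 0",
  "squeeze": 60
}}

```text
clock: 5.0
tcp_pos: [0.4965, 0.1677, 0.2477]
orientation: [-2.109, 0.232, 2.097]
contact_force: [0.1, 1.0, -2.6]
grip_width: 0.0147
```

```bash
python3 -c "
from h import *
go([.554,-.191,.244],.165)
s=r.get_obs();M=rot(s['orientation']);print(M.T@(np.array([.554,-.191,.2])-s['tcp_pos']))
g=grab('wrist','w2.png')"
```

```text
t 5.0 tcp [0.4965 0.1677 0.2477] yaw -0.2226 F [ 0.1  1.  -2.6] w 0.0147
 local shift [ 0.0034  0.3372 -0.1352] norm 0.363 turn(norm .12) [-3.23  -0.044  0.026] after-turn shift [0.0041 0.3633 0.0022]
[ 0.04738883  0.33731515 -0.13501625]
```

View pics/w2.png

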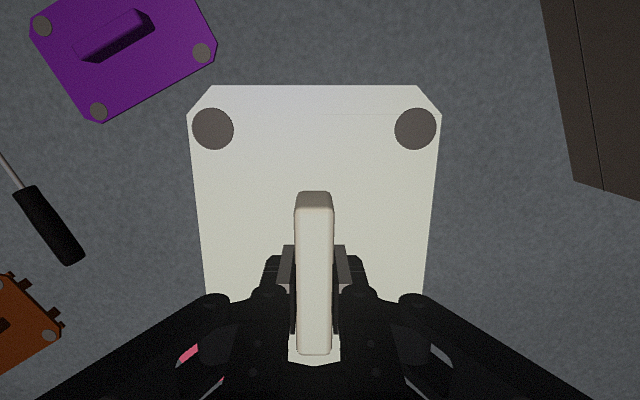

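The cover is in the grip, with the far spots at (213,129) and (415,129). The next move carries it over the bay.

Request:
{"method": "apply_moves", "body": {
  "increments": "5 0 0.02 -0.008 0 0 0;5 0 0.044 -0.018 0 0 0;5 0 0.046 -0.018 0 0 0;5 0 0.046 -0.018 0 0 0;5 0 0.046 -0.018 0 0 0;5 0 0.046 -0.018 0 0 0;5 0 0.046 -0.019 0 0 0;5 0 0.043 -0.018 0 0 0"
}}

```text
clock: 5.85
tcp_pos: [0.5509, -0.1937, 0.2417]
orientation: [-2.099, 0.235, 2.108]
contact_force: [0.7, 1.1, -2.3]
grip_width: 0.0148
```

Request:
{"method": "apply_moves", "body": {
  "increments": "5 0 0 0 -0.8 0 0;5 0 0 0 -0.8 0 0;5 0 0 0 -0.8 0 0;5 0 0 0 -0.8 0 0;5 0 0 0 -0.03 -0.044 0.026;5 0 0 0 0 0 0;5 0 0 0 0 0 0;5 0 0 0 0 0 0"
}}

```text
clock: 6.65
tcp_pos: [0.5523, -0.1914, 0.2439]
orientation: [2.128, 0.172, -2.14]
contact_force: [0.0, -0.2, -3.3]
grip_width: 0.0148
```

```bash
cat > c.py <<'E'
from h import *
import sys
from scipy.optimize import brentq
def spots(g,P):
    f=lambda z:np.linalg.norm(ray(g,*P[0],z)-ray(g,*P[1],z))-.088
    z=brentq(f,-.1,g['origin'][2]-.05); a,b=ray(g,*P[0],z),ray(g,*P[1],z); e=b-a
    yaw=np.arctan2(e[1],e[0])+np.pi/2; m=(a+b)/2
    return m-.062*np.array([np.cos(yaw),np.sin(yaw),0]),yaw
E
python3 -c "
from c import *
go([.554,-.191,.2],.165)
g=grab('wrist','w3.png')
print(spots(g,[(213,129),(415,129)]),g['origin'])"
```

```text
t 6.65 tcp [ 0.5523 -0.1914  0.2439] yaw 0.1641 F [ 0.  -0.2 -3.3] w 0.0148
 local shift [ 0.0439 -0.0002 -0.002 ] norm 0.044 turn(norm .12) [-0.007  0.049 -0.024] after-turn shift [ 0.0439 -0.0001 -0.0017]
(array([ 0.55284258, -0.19151604,  0.2234373 ]), np.float64(0.1624707495956783)) [ 0.62794171 -0.1783422   0.36967262]
```

View pics/w3.png

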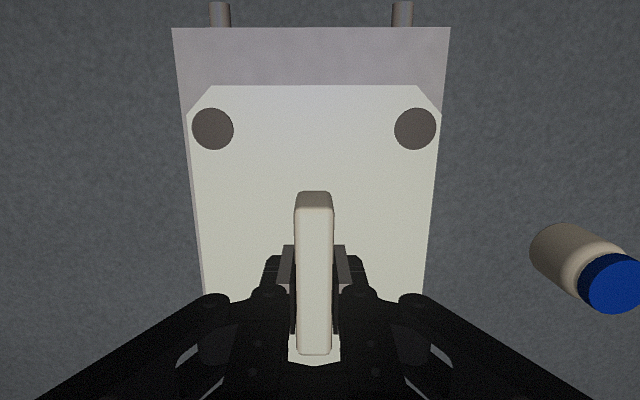

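The cover is over the pump, whose far rim corners are at (172,28) and (450,27). I'll check the bay's centre from them.

```bash
python3 -c "
from c import *
g=grab('wrist')
a,b=ray(g,172.5,28,.12),ray(g,450,27.5,.12);e=b-a;y=np.arctan2(e[1],e[0])+np.pi/2
print(np.linalg.norm(e),y,(a+b)/2-.12*np.array([np.cos(y),np.sin(y),0]))
print(proj(g,[.554,-.191,.12]))
go([.554,-.191,.185],.165)"
```

```text
0.1892930209049501 0.1655352587569192 [ 0.55258098 -0.19067831  0.12      ]
(np.float64(312.8217599435968), np.float64(194.35460842407147))
t 6.75 tcp [ 0.5525 -0.1914  0.2442] yaw 0.1645 F [ 0.1 -0.2 -3.2] w 0.0148
 local shift [ 0.0592 -0.0004 -0.0019] norm 0.059 turn(norm .12) [-0.004  0.045 -0.026] after-turn shift [ 0.0592 -0.0002 -0.0016]
```

Request:
{"method": "apply_moves", "body": {
  "increments": "5 0.02 -0.0005 0 0 0.045 -0.026;5 0.025 0 0 0 0 0;5 0.018 0 0 0 0 0;5 0.008 0 0 0 0 0;5 0.003 0 0 0 0 0;5 0 0 0 0 0 0;5 0 0 0 0 0 0;5 0 0 0 0 0 0"
}}

```text
clock: 7.55
tcp_pos: [0.5529, -0.1913, 0.1713]
orientation: [2.137, 0.176, -2.133]
contact_force: [0.3, -0.5, -2.4]
grip_width: 0.0147
```

Request:
{"method": "apply_moves", "body": {
  "increments": "5 0.002 0 0 0 0 0;5 0.002 0 0 0 0 0;5 0.002 0 0 0 0 0;5 0.002 0 0 0 0 0;5 0.002 0 0 0 0 0;5 0 0 0 0 0 0;5 0 0 0 0 0 0;5 0 0 0 0 0 0"
}}

```text
clock: 8.35
tcp_pos: [0.5524, -0.1911, 0.1604]
orientation: [2.136, 0.177, -2.135]
contact_force: [0.2, -0.8, -3.2]
grip_width: 0.015
```

```bash
python3 -c "
from c import *
go([.553,-.1908,.1554],.165)"
```

```text
t 8.35 tcp [ 0.5524 -0.1911  0.1604] yaw 0.165 F [ 0.2 -0.8 -3.2] w 0.015
 local shift [ 0.005  -0.0002 -0.0007] norm 0.005 turn(norm .12) [ 0.    -0.002 -0.   ] after-turn shift [ 0.005  -0.0002 -0.0007]
```

Legs went in with no lateral force. Lowering in 1 mm steps onto the catches.

Request:
{"method": "apply_moves", "body": {
  "increments": "5 0.001 0 0 0 0 0;5 0.001 0 0 0 0 0;5 0.001 0 0 0 0 0;5 0.001 0 0 0 0 0;5 0 0 0 0 0 0;5 0 0 0 0 0 0;5 0 0 0 0 0 0;5 0 0 0 0 0 0"
}}

```text
clock: 9.15
tcp_pos: [0.5523, -0.1911, 0.1564]
orientation: [2.136, 0.177, -2.135]
contact_force: [-0.3, -0.3, -2.5]
grip_width: 0.0149
```

Request:
{"method": "apply_moves", "body": {
  "increments": "5 0.0005 0 0 0 0 0;5 0.0005 0 0 0 0 0;5 0.0005 0 0 0 0 0;5 0 0 0 0 0 0;5 0 0 0 0 0 0;5 0 0 0 0 0 0;5 0 0 0 0 0 0;5 0 0 0 0 0 0"
}}

```text
clock: 9.95
tcp_pos: [0.5523, -0.1911, 0.1548]
orientation: [2.135, 0.177, -2.135]
contact_force: [-0.9, 0.4, -2.6]
grip_width: 0.0149
```

Request:
{"method": "apply_moves", "body": {
  "increments": "5 0.0005 0 0 0 0 0;5 0.0005 0 0 0 0 0;5 0 0 0 0 0 0;5 0 0 0 0 0 0;5 0 0 0 0 0 0;5 0 0 0 0 0 0;5 0 0 0 0 0 0;5 0 0 0 0 0 0"
}}

```text
clock: 10.75
tcp_pos: [0.5523, -0.1912, 0.1544]
orientation: [2.135, 0.176, -2.135]
contact_force: [-3.9, 0.2, 5.4]
grip_width: 0.0147
```

The cover bears on the catches, with the force reading up from −2.6 to +5.4 N. I'll release it and lift.

Request:
{"method": "apply_moves", "body": {
  "increments": "30 0 0 0 0 0 0;40 0 0 0 0 0 0;40 0 0 0 0 0 0;40 -0.01 0 0 0 0 0;40 -0.03 0 0 0 0 0;40 -0.03 0 0 0 0 0;40 -0.03 0 0 0 0 0;40 0 0 0 0 0 0"
}}

```text
clock: 11.55
tcp_pos: [0.555, -0.1915, 0.2592]
orientation: [2.143, 0.173, -2.125]
contact_force: [-1.1, 0.1, 0.1]
grip_width: 0.0401
```

Request:
{"method": "apply_moves", "body": {
  "increments": "40 0 0 0 0 0 0;40 0 0 0 0 0 0;40 0 0 0 0 0 0;20 0 0 0 0 0 0;0 0 0 0 0 0 0;0 0 0 0 0 0 0;0 0 0 0 0 0 0;0 0 0 0 0 0 0"
}}

```text
clock: 12.35
tcp_pos: [0.5523, -0.1911, 0.2538]
orientation: [2.135, 0.177, -2.135]
contact_force: [-0.4, -0.1, 0.2]
grip_width: -0.0002
```

```bash
python3 -c "
from c import *
g=grab('wrist','w4.png')
for z in (.124,.135):
  c=np.array([.553,-.1908,z]);y=.165
  for a,b in((62,44),(62,-44),(-62,-44),(-62,44)):
    p=c+[(a*np.cos(y)-b*np.sin(y))/1e3,(a*np.sin(y)+b*np.cos(y))/1e3,0]; print(np.round(proj(g,p),1),p.round(4)); 
    if z>.13: go(p+[0,0,.04],.165)
"
```

```text
[254.7 115.4] [ 0.6069 -0.1372  0.124 ]
[371.6 115.2] [ 0.6214 -0.224   0.124 ]
[364.3 263. ] [ 0.4991 -0.2444  0.124 ]
[262.5 263.2] [ 0.4846 -0.1576  0.124 ]
[252.1 116.2] [ 0.6069 -0.1372  0.135 ]
t 12.4 tcp [ 0.5523 -0.1911  0.2538] yaw 0.165 F [-0.8  0.   0.3] w 0.0001
 local shift [ 0.0788 -0.0442 -0.0627] norm 0.11 turn(norm .12) [-0.    -0.001 -0.   ] after-turn shift [ 0.0788 -0.0442 -0.0627]
[374.1 116. ] [ 0.6214 -0.224   0.135 ]
t 12.4 tcp [ 0.5523 -0.1911  0.2538] yaw 0.165 F [-0.8  0.   0.3] w 0.0001
 local shift [ 0.0788  0.0438 -0.0627] norm 0.11 turn(norm .12) [-0.    -0.001 -0.   ] after-turn shift [ 0.0788  0.0438 -0.0627]
[366.2 269.4] [ 0.4991 -0.2444  0.135 ]
t 12.4 tcp [ 0.5523 -0.1911  0.2538] yaw 0.165 F [-0.8  0.   0.3] w 0.0001
 local shift [0.0788 0.0438 0.0613] norm 0.109 turn(norm .12) [-0.    -0.001 -0.   ] after-turn shift [0.0788 0.0438 0.0613]
[260.5 269.6] [ 0.4846 -0.1576  0.135 ]
t 12.4 tcp [ 0.5523 -0.1911  0.2538] yaw 0.165 F [-0.8  0.   0.3] w 0.0001
 local shift [ 0.0788 -0.0442  0.0613] norm 0.109 turn(norm .12) [-0.    -0.001 -0.   ] after-turn shift [ 0.0788 -0.0442  0.0613]
```

View pics/w4.png

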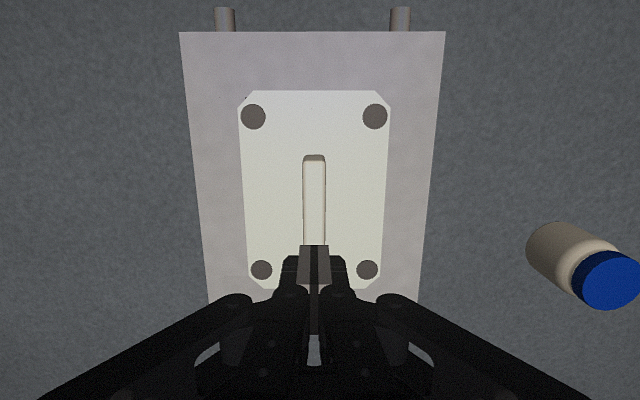

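The spots are at (253,116), (375,116), (367,270) and (261,270), which matches a cover resting level at +15 mm. Next I'll press corner 1 with the fingers closed.

Request:
{"method": "apply_moves", "body": {
  "increments": "0 0 -0.022 -0.031 0 0 0;0 0 -0.022 -0.032 0 0 0;0 0.04 0 0 0 0 0;0 0.035 0 0 0 0 0;0 0.015 0 0 0 0 0;0 0.004 0 0 0 0 0;0 0 0 0 0 0 0;0 0 0 0 0 0 0"
}}

```text
clock: 13.2
tcp_pos: [0.6083, -0.1377, 0.1616]
orientation: [2.138, 0.175, -2.132]
contact_force: [1.2, -0.7, 0.5]
grip_width: 0.0003
```

Request:
{"method": "apply_moves", "body": {
  "increments": "0 0.002 0 0 0 0 0;0 0.002 0 0 0 0 0;0 0.001 0 0 0 0 0;0 0.001 0 0 0 0 0;0 0.001 0 0 0 0 0;0 0.001 0 0 0 0 0;0 0 0 0 0 0 0;0 0 0 0 0 0 0"
}}

```text
clock: 14.0
tcp_pos: [0.6072, -0.1373, 0.1518]
orientation: [2.135, 0.177, -2.135]
contact_force: [-0.2, 0.6, 0.4]
grip_width: -0.0001
```

Request:
{"method": "apply_moves", "body": {
  "increments": "0 0.001 0 0 0 0 0;0 0.001 0 0 0 0 0;0 0.001 0 0 0 0 0;0 0.001 0 0 0 0 0;0 0 0 0 0 0 0;0 0 0 0 0 0 0;0 0 0 0 0 0 0;0 0 0 0 0 0 0"
}}

```text
clock: 14.8
tcp_pos: [0.6077, -0.1371, 0.1491]
orientation: [2.137, 0.176, -2.134]
contact_force: [-2.8, 0.3, 7.6]
grip_width: 0.0002
```

Request:
{"method": "apply_moves", "body": {
  "increments": "0 0.001 0 0 0 0 0;0 0.001 0 0 0 0 0;0 0.001 0 0 0 0 0;0 0 0 0 0 0 0;0 0 0 0 0 0 0;0 0 0 0 0 0 0;0 0 0 0 0 0 0;0 0 0 0 0 0 0"
}}

```text
clock: 15.6
tcp_pos: [0.6067, -0.1378, 0.1443]
orientation: [2.134, 0.176, -2.137]
contact_force: [-0.4, 0.6, -0.1]
grip_width: 0.0
```

Request:
{"method": "apply_moves", "body": {
  "increments": "0 0.001 0 0 0 0 0;0 0.001 0 0 0 0 0;0 0.001 0 0 0 0 0;0 0.001 0 0 0 0 0;0 0 0 0 0 0 0;0 0 0 0 0 0 0;0 0 0 0 0 0 0;0 0 0 0 0 0 0"
}}

```text
clock: 16.4
tcp_pos: [0.6072, -0.1378, 0.1427]
orientation: [2.135, 0.175, -2.135]
contact_force: [-6.0, -0.3, 15.1]
grip_width: 0.0003
```

Corner 1 clicked, with contact at +6 mm and 15 N against a hard stop. Corner 2 is next.

Request:
{"method": "apply_moves", "body": {
  "increments": "0 -0.03 0 0 0 0 0;0 0 0.044 0 0 0 0;0 0 0.044 0 0 0 0;0 0 0 0 0 0 0;0 0.014 0 0 0 0 0;0 0.003 0 0 0 0 0;0 0 0 0 0 0 0;0 0 0 0 0 0 0"
}}

```text
clock: 17.2
tcp_pos: [0.6217, -0.2226, 0.1535]
orientation: [2.134, 0.18, -2.135]
contact_force: [0.4, 0.7, 0.7]
grip_width: 0.0001
```

```bash
python3 -c "
from c import *
go([.6214,-.224,.152],.165);g=grab('wrist','w5.png')"
```

```text
t 17.2 tcp [ 0.6217 -0.2226  0.1535] yaw 0.1669 F [0.4 0.7 0.7] w 0.0001
 local shift [0.0015 0.0013 0.0005] norm 0.002 turn(norm .12) [0.016 0.002 0.008] after-turn shift [0.0015 0.0013 0.0005]
```

View pics/w5.png

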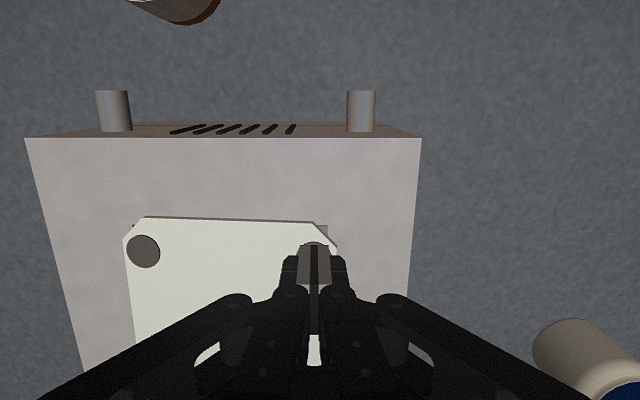

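The view shows corner 1, with its spot at (143,251), low and corner 2 still raised under the finger. I'll press corner 2.

Request:
{"method": "apply_moves", "body": {
  "increments": "0 0.001 0.001 0 0 0 0;0 0.001 0 0 0 0 0;0 0.001 0 0 0 0 0;0 0.001 0 0 0 0 0;0 0.001 0 0 0 0 0;0 0.001 0 0 0 0 0;0 0 0 0 0 0 0;0 0 0 0 0 0 0"
}}

```text
clock: 18.05
tcp_pos: [0.6224, -0.2254, 0.149]
orientation: [2.137, 0.175, -2.133]
contact_force: [-1.3, -0.9, 6.2]
grip_width: 0.0002
```

Request:
{"method": "apply_moves", "body": {
  "increments": "0 0.001 0 0 0 0 0;0 0.001 0 0 0 0 0;0 0.001 0 0 0 0 0;0 0.001 0 0 0 0 0;0 0 0 0 0 0 0;0 0 0 0 0 0 0;0 0 0 0 0 0 0;0 0 0 0 0 0 0"
}}

```text
clock: 18.85
tcp_pos: [0.6218, -0.225, 0.1436]
orientation: [2.135, 0.177, -2.136]
contact_force: [-0.8, -1.1, 0.6]
grip_width: 0.0003
```

Clicked. I'll seat it the same way, then move to corner 3.

Request:
{"method": "apply_moves", "body": {
  "increments": "0 0.001 0 0 0 0 0;0 0.001 0 0 0 0 0;0 0.001 0 0 0 0 0;0 0.001 0 0 0 0 0;0 0 0 0 0 0 0;0 0 0 0 0 0 0;0 0 0 0 0 0 0;0 0 0 0 0 0 0"
}}

```text
clock: 19.65
tcp_pos: [0.622, -0.2252, 0.1423]
orientation: [2.136, 0.175, -2.134]
contact_force: [-5.5, 1.0, 16.0]
grip_width: -0.0
```

Request:
{"method": "apply_moves", "body": {
  "increments": "0 -0.03 0 0 0 0 0;0 -0.015 0 0.03 0 0 0;0 0 0 0.047 0 0 0;0 0 0 0.047 0 0 0;0 0.02 0 0 0 0 0;0 0.007 0 0 0 0 0;0 0 0 0 0 0 0;0 0 0 0 0 0 0"
}}

```text
clock: 20.45
tcp_pos: [0.5009, -0.2449, 0.1581]
orientation: [2.136, 0.178, -2.134]
contact_force: [0.6, 0.3, 0.9]
grip_width: 0.0002
```

```bash
python3 -c "
from c import *
go([.4991,-.2444,.152],.165)"
```

```text
t 20.45 tcp [ 0.5009 -0.2449  0.1581] yaw 0.1663 F [0.6 0.3 0.9] w 0.0002
 local shift [ 0.0061 -0.0008  0.0017] norm 0.006 turn(norm .12) [ 0.011 -0.009  0.003] after-turn shift [ 0.0061 -0.0008  0.0017]
```

Request:
{"method": "apply_moves", "body": {
  "increments": "0 0.002 0 0.001 0 0 0;0 0.002 0 0 0 0 0;0 0.002 0 0 0 0 0;0 0.001 0 0 0 0 0;0 0.001 0 0 0 0 0;0 0.001 0 0 0 0 0;0 0 0 0 0 0 0;0 0 0 0 0 0 0"
}}

```text
clock: 21.25
tcp_pos: [0.499, -0.2458, 0.1501]
orientation: [2.136, 0.176, -2.134]
contact_force: [-3.8, 1.3, 9.7]
grip_width: 0.0
```

Request:
{"method": "apply_moves", "body": {
  "increments": "0 0.001 0 0 0 0 0;0 0.001 0 0 0 0 0;0 0.001 0 0 0 0 0;0 0.001 0 0 0 0 0;0 0 0 0 0 0 0;0 0 0 0 0 0 0;0 0 0 0 0 0 0;0 0 0 0 0 0 0"
}}

```text
clock: 22.05
tcp_pos: [0.4989, -0.2463, 0.1465]
orientation: [2.136, 0.175, -2.134]
contact_force: [-3.6, 0.6, 12.5]
grip_width: -0.0001
```

Request:
{"method": "apply_moves", "body": {
  "increments": "0 0.001 0 0 0 0 0;0 0.001 0 0 0 0 0;0 0.001 0 0 0 0 0;0 0.001 0 0 0 0 0;0 0.001 0 0 0 0 0;0 0.001 0 0 0 0 0;0 0 0 0 0 0 0;0 0 0 0 0 0 0"
}}

```text
clock: 22.85
tcp_pos: [0.4985, -0.2456, 0.141]
orientation: [2.135, 0.176, -2.135]
contact_force: [-9.0, 3.2, 23.9]
grip_width: -0.0002
```

Corner 3 is home. Now corner 4.

Request:
{"method": "apply_moves", "body": {
  "increments": "0 -0.03 0 0 0 0 0;0 0 -0.044 0 0 0 0;0 0 -0.044 0 0 0 0;0 0 0 0 0 0 0;0 0.014 0 0 0 0 0;0 0.003 0 0 0 0 0;0 0 0 0 0 0 0;0 0 0 0 0 0 0"
}}

```text
clock: 23.65
tcp_pos: [0.4839, -0.1598, 0.1513]
orientation: [2.136, 0.175, -2.137]
contact_force: [0.7, -0.3, 0.2]
grip_width: 0.0001
```

Request:
{"method": "apply_moves", "body": {
  "increments": "0 0.001 0 0 0 0 0;0 0.001 0 0 0 0 0;0 0.001 0 0 0 0 0;0 0.001 0 0 0 0 0;0 0.001 0 0 0 0 0;0 0.001 0 0 0 0 0;0 0 0 0 0 0 0;0 0 0 0 0 0 0"
}}

```text
clock: 24.45
tcp_pos: [0.4841, -0.1588, 0.1458]
orientation: [2.135, 0.177, -2.135]
contact_force: [-0.3, 0.4, -0.1]
grip_width: -0.0003
```

```bash
python3 -c "
from c import *
go([.4846,-.1576,.141],.165)"
```

```text
t 24.45 tcp [ 0.4841 -0.1588  0.1458] yaw 0.1651 F [-0.3  0.4 -0.1] w -0.0003
 local shift [ 0.0048 -0.0011 -0.0007] norm 0.005 turn(norm .12) [ 0.001 -0.001  0.   ] after-turn shift [ 0.0048 -0.0011 -0.0007]
```

Request:
{"method": "apply_moves", "body": {
  "increments": "0 0.001 -0.001 -0.001 0 0 0;0 0.001 0 0 0 0 0;0 0.001 0 0 0 0 0;0 0.001 0 0 0 0 0;0 0.001 0 0 0 0 0;0 0.001 0 0 0 0 0;0 0.001 0 0 0 0 0;0 0 0 0 0 0 0"
}}

```text
clock: 25.25
tcp_pos: [0.4849, -0.1577, 0.141]
orientation: [2.135, 0.175, -2.135]
contact_force: [-9.1, 2.0, 24.1]
grip_width: -0.0001
```

Corner 4 is flush too: TCP 0.141 at 24 N, the same as corner 3. I'll touch corners 1 and 2 again to confirm they're down.

Request:
{"method": "apply_moves", "body": {
  "increments": "0 -0.045 0 0 0 0 0;0 0 0 -0.045 0 0 0;0 0 0 -0.045 0 0 0;0 0 0 -0.034 0 0 0;0 0.03 0 0 0 0 0;0 0.008 0 0 0 0 0;0 0 0 0 0 0 0;0 0 0 0 0 0 0"
}}

```text
clock: 26.05
tcp_pos: [0.6067, -0.1378, 0.1463]
orientation: [2.135, 0.176, -2.136]
contact_force: [-0.0, 0.3, 0.4]
grip_width: -0.0001
```

Request:
{"method": "apply_moves", "body": {
  "increments": "0 0.001 0 0 0 0 0;0 0.001 0 0 0 0 0;0 0.001 0 0 0 0 0;0 0.001 0 0 0 0 0;0 0.001 0 0 0 0 0;0 0.001 0 0 0 0 0;0 0 0 0 0 0 0;0 0 0 0 0 0 0"
}}

```text
clock: 26.85
tcp_pos: [0.6073, -0.1374, 0.1411]
orientation: [2.135, 0.176, -2.135]
contact_force: [-4.0, 1.4, 9.9]
grip_width: -0.0001
```

Corner 1 is flush (0.1411). Now corner 2.

Request:
{"method": "apply_moves", "body": {
  "increments": "0 -0.03 0 0 0 0 0;0 0 0.044 0 0 0 0;0 0 0.044 0 0 0 0;0 0 0 0 0 0 0;0 0.02 0 0 0 0 0;0 0.004 0 0 0 0 0;0 0 0 0 0 0 0;0 0 0 0 0 0 0"
}}

```text
clock: 27.65
tcp_pos: [0.6219, -0.2237, 0.1462]
orientation: [2.135, 0.177, -2.135]
contact_force: [-0.2, -0.4, 0.3]
grip_width: 0.0002
```

Request:
{"method": "apply_moves", "body": {
  "increments": "0 0.001 0 0 0 0 0;0 0.001 0 0 0 0 0;0 0.001 0 0 0 0 0;0 0.001 0 0 0 0 0;0 0.001 0 0 0 0 0;0 0.001 0 0 0 0 0;0 0 0 0 0 0 0;0 0 0 0 0 0 0"
}}

```text
clock: 28.45
tcp_pos: [0.6217, -0.2242, 0.1412]
orientation: [2.136, 0.176, -2.135]
contact_force: [-3.3, 0.5, 9.8]
grip_width: 0.0004
```

Request:
{"method": "apply_moves", "body": {
  "increments": "0 -0.03 0 0 0 0 0;0 -0.04 0 0.03 0 0 0;0 -0.04 0 0.03 0 0 0;0 -0.01 0 0 0 0 0;0 0 0 0 0 0 0;0 0 0 0 0 0 0;0 0 0 0 0 0 0;0 0 0 0 0 0 0"
}}

```text
clock: 29.25
tcp_pos: [0.5623, -0.2334, 0.258]
orientation: [2.133, 0.179, -2.138]
contact_force: [-0.3, -0.1, -0.2]
grip_width: -0.0001
```

```bash
python3 -c "
from c import *
go([.553,-.1908,.255],.165)
g=grab('wrist','w6.png')
for z in (.124,.135):
  c=np.array([.553,-.1908,z]);y=.165
  for a,b in((62,44),(62,-44),(-62,-44),(-62,44)):
    p=c+[(a*np.cos(y)-b*np.sin(y))/1e3,(a*np.sin(y)+b*np.cos(y))/1e3,0]; print(np.round(proj(g,p),1))
"
```

```text
t 29.25 tcp [ 0.5623 -0.2334  0.258 ] yaw 0.1659 F [-0.3 -0.1 -0.2] w -0.0001
 local shift [ 0.0031 -0.0435  0.0022] norm 0.044 turn(norm .12) [0.008 0.017 0.015] after-turn shift [ 0.003  -0.0435  0.0022]
[199.7 118.6]
[314.4 118.6]
[314.3 263.4]
[214.3 263.4]
[194.8 119.6]
[314.4 119.6]
[314.3 269.7]
[210.6 269.7]
```

View pics/w6.png

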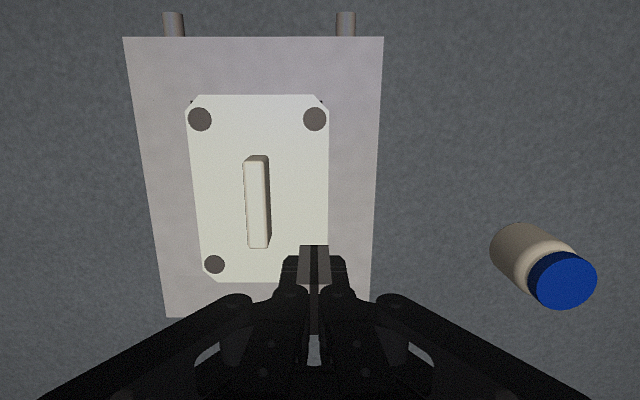

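The visible spots at (200,119), (314,119) and (214,264) match the flush prediction. The arm is clear of everything, so I'm handing in.

```bash
python3 -c "
from h import *
print(r.hand_in())"
```

```text
the job is handed in; nothing more can be done
None
```

The cover is back on the pump, all four corners down and flush. I handed the job in at about 29 s of the 58 s allowed; no verdict was reported.

- **Placing:** I lifted the cover by its grip bar and set it loosely on the catches. A wrist image then showed it resting level, spots about 15 mm above the rim.
- **Pressing:** I pressed corners 1, 2, 3 and 4 in that order with closed fingers, at no more than about 24 N at the wrist. Corners 1 and 2 showed a clear force drop as they clicked. Corner 3 went down to a hard stop. Corner 4 gave no click of its own; it was already down when I reached it, having followed its neighbours.
- **Last checks:** Corners 1 and 2 read about 2 mm high on their first press (still inside the 6 mm allowed while others are up). At the end all four stopped at the same tool height, 0.141 m, which is about 4 mm above the rim.
- **Last image:** Three spots matched the flush prediction to within about 1 px. Corner 3's spot was hidden by the gripper, so it rests on the touch check alone.
- **Release and bystanders:** The gripper was well clear at hand-in. I did not touch the bystanders or look-alikes, and I did not re-photograph them all at the end.

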